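# Find and seat the rocking cover

## Robot

A 6-joint arm with a two-finger parallel gripper is mounted at the origin on the work surface; the furniture and walls round the work are solid. World frame = base frame: x ahead of the robot, y to its left, z up, the work surface at z = 0. Lengths are in m, angles in degrees, forces in N, time in s.
With the tool pointing down it reaches from about 0.35 to 0.875 m from the base axis. Payload 4.2 kg.
Tool frame: the origin (TCP) lies at the centre of the arm's flange, where the gripper is bolted on; the fingertips stand 182 mm ahead of it and the grasp point (between the pads) lies 164 mm ahead of it (r.nose_length is the distance from the TCP to the fingertips, in m); z points along the fingers, y is the line along which they close (so a half turn about z gives the same grasp; the last joint's range is limited). The gripper opens to 87 mm and grips with 3 to 60 N. Pads are 19 mm wide; open, the fingers measure 117 mm over their backs; the gripper's body (75 mm by 190 mm) begins 51 mm behind the grasp point.
Start: joints at [-62.303, 22.042, 0.453, 0, -68.411, -14.817], TCP at [0.139, -0.609, 0.405] pointing down, gripper open.
Joint ranges: [-179.83, 179.83], [-69.29, 118.12], [-61.27, 80.66], [-181.25, 117.63], [-171.15, -9.14], [-177.46, 177.46]. Speed limits (degrees/s): [159.86, 159.86, 180, 180, 180, 180].

## Interface

Orientations are given as a 3x3 rotation matrix whose columns are the frame's x, y, z axes.
In Python, from station import r, vision gives the robot as it stands. The module is installed in compiled form; this text tells all that it offers.
- The arm moves only by the shell command python3 -m creep 'ROWS'. ROWS is JSON, a list of rows, each a list of 7 numbers: the opening, from -1 (shut) to 1 (fully open), then the shift along the tool's x, y, z in mm, then the turn, a rotation vector about the tool's x, y, z in degrees. A call has 1 to 8 rows; each row is the pose to reach, as a shift and turn from the pose commanded when the call began, along the tool's axes at that moment; what a row does not reach only later rows make up. A row lasts 1/12 s, in which the tool goes at most 41.7 mm and 7.16 degrees, less where a joint would pass 70% of its speed; a pose out of reach is approached as far as the arm can. A call with a gripper value outside its range is refused whole. The fingers move at their own pace and stop on an object; the grip force is fixed at half the most. Time passes only in rows, so rows that repeat a pose let the fingers close. It gives the time, the measured TCP pose, the force, the opening and the grip force at its end, in the units of the state.
- r.sense(): the state, without advancing time (a new reading comes with each control period).
- vision.capture(name): name is "scene" or "side" or "wrist"; returns (picture, depth): 384x512x3 uint8, red, green, blue; 384x512 float32, m along the optical axis (not along the pixel's ray), 0 where there is no reading.
- vision.camera_model(name): a dict with "vertical_fov" (degrees; the focal length in pixels is half the picture's height over the tangent of half this angle, whatever the lens; pixels are square), "cx", "cy" (the principal point, pixels), "extrinsics" (4x4, takes a point from camera to world coordinates); the wrist camera has in their place "mount" (4x4, takes a point from camera to tool coordinates, whose origin is the TCP and whose axes are the flange's). Camera axes: x right, y down, z forward; pixel columns grow to the right and rows downward; lengths in m; the calibration is good to about 2 mm. A picture is of the moment at which its call begins: read the wrist's pose just before it. camera_model takes no time and is no camera call.
- r.finish_job(): hands the job in; it is judged then, once.
Trained networks look in the newest picture that a camera, given by its name, has taken for a name from the list of things; names that differ only in an ending like _2 or _b are one class to them, and where a whole thing is asked for, a point or a joint stands for the part that bears it (a point fixed in the world has none). Each returns a list of dicts, best first, with "conf" (0 to 1); they miss things now and then, are a little off and sometimes report something else, mostly with a low value. They report only what shows in the picture. A call takes as long as a camera call.
- vision.find_in(camera, thing): "uv" ([column, row] in pixels, amid what is visible of it).
- vision.cut_out(camera, thing): "region" (384x512 bool, what is visible of it) and "uv" ([column, row] in pixels, amid what is visible of it).
The state is a dict: "time_s": time; "joints": joint angles; "joint_velocities": joint speeds; "effort": joint torques, N m; "tcp_pos": TCP position; "ee_rot": TCP orientation; "wrist_force": force on the tool from outside, world axes, zero at the start; "moment": the same for the moment, N m; "gripper_width": opening from 0.0 (shut) to 1.0 (fully open); "gripper_force": force on a finger pad.
Only numpy, scipy, OpenCV 4.12 (cv2) and the standard library are available. Lean on these libraries where they do the work, as an engineer would, in place of code of your own. Each camera call takes 0.05 s, during which the arm holds its last target. There are 200 camera calls.

## Task

One of the four identical covers on the small-parts case is not snapped home: it rocks when pressed lightly at its near or far end, while the others stand firm. Press on the ends of the covers with a fingertip to find the one that rocks, then press that one down on the small round boss in its middle until it is fully home, and finish with the fingertip still holding it down by the boss: the program ends while pressing. Only touch and press: pull no cover up and leave everything else where it lies.

Things in the scene. Friction and masses are not known exactly. Their poses are not given: they have to be found in the camera images.
- case: Black small-parts case, fixed to the bench: a row of four compartments, 92 x 240 mm, rim 55 mm high; along its near side a 22 mm high open trough with a spanner. Origin on the bench under the middle of the row; x across the row, away from the robot; y along the row, to the left. Cover centres at y = +87, +29, -29, -87 mm. Turned up to 0.27 rad. The cabinet to its left is 0.24 m high.
- top_1 (a point): Top of the round boss (14 mm across, 3 mm high) in the middle of the leftmost (largest y) of four identical flat grey covers, 76 mm along the case's x by 46 mm along its y, 12 mm apart, faces 4 to 12 mm above the rim. Axes as the case's; it tilts with the cover. Sound covers differ in height by up to 5 mm, so height does not tell which is loose; any can be.
- boss_1: The small round boss in the middle of that cover (leftmost (largest y)), the place to press it home; 14 mm across, 3 mm high; origin in the middle of its underside, on the cover's flat face.
- carrier_1 (a joint): Height of the middle of that cover (leftmost (largest y)): m that it stands below its highest place (grows as it sinks; sound covers 0.001 to 0.006, the loose one 0.001 to 0.002 at first and 0.008 when home; below zero = pulled up out of the case).
- top_2 (a point): Top of the round boss (14 mm across, 3 mm high) in the middle of the second from the left of four identical flat grey covers, 76 mm along the case's x by 46 mm along its y, 12 mm apart, faces 4 to 12 mm above the rim. Axes as the case's; it tilts with the cover. Sound covers differ in height by up to 5 mm, so height does not tell which is loose; any can be.
- boss_2: The small round boss in the middle of that cover (second from the left), the place to press it home; 14 mm across, 3 mm high; origin in the middle of its underside, on the cover's flat face.
- carrier_2 (a joint): Height of the middle of that cover (second from the left): m that it stands below its highest place (grows as it sinks; sound covers 0.001 to 0.006, the loose one 0.001 to 0.002 at first and 0.008 when home; below zero = pulled up out of the case).
- top_3 (a point): Top of the round boss (14 mm across, 3 mm high) in the middle of the third from the left of four identical flat grey covers, 76 mm along the case's x by 46 mm along its y, 12 mm apart, faces 4 to 12 mm above the rim. Axes as the case's; it tilts with the cover. Sound covers differ in height by up to 5 mm, so height does not tell which is loose; any can be.
- boss_3: The small round boss in the middle of that cover (third from the left), the place to press it home; 14 mm across, 3 mm high; origin in the middle of its underside, on the cover's flat face.
- carrier_3 (a joint): Height of the middle of that cover (third from the left): m that it stands below its highest place (grows as it sinks; sound covers 0.001 to 0.006, the loose one 0.001 to 0.002 at first and 0.008 when home; below zero = pulled up out of the case).
- top_4 (a point): Top of the round boss (14 mm across, 3 mm high) in the middle of the rightmost of four identical flat grey covers, 76 mm along the case's x by 46 mm along its y, 12 mm apart, faces 4 to 12 mm above the rim. Axes as the case's; it tilts with the cover. Sound covers differ in height by up to 5 mm, so height does not tell which is loose; any can be.
- boss_4: The small round boss in the middle of that cover (rightmost), the place to press it home; 14 mm across, 3 mm high; origin in the middle of its underside, on the cover's flat face.
- carrier_4 (a joint): Height of the middle of that cover (rightmost): m that it stands below its highest place (grows as it sinks; sound covers 0.001 to 0.006, the loose one 0.001 to 0.002 at first and 0.008 when home; below zero = pulled up out of the case).
- clip (a joint): How far the snap clip under the loose cover has gone down, m: 0 to 0.001 undone, about 0.007 when the cover is fully home. It does not tell which cover that is. The clip takes about 8 N, pressed down on the boss of the loose cover, all the way; it then stays down and the cover no longer rocks.
- spanner: Combination spanner 29 x 147 x 10 mm, loose in the case's trough; a bystander, not to be disturbed. Origin: centre of its underside.
- jar: Jar with a lid, 66 mm across, 96 mm high, loose; a bystander, not to be disturbed. Origin: centre of its underside.
- oil: Small bottle, 48 mm across, 130 mm high, loose; a bystander, not to be disturbed. Origin: centre of its underside.
- tape: Tape measure 62 x 94 x 38 mm, loose; a bystander, not to be disturbed. Origin: centre of its underside.
- cover_1: The leftmost (largest y) cover; origin on its rocking axis (the case's y), 16 mm under the middle of its flat face. If sound it stands firm. If loose it looks level, but 1 to 3 N pressed about 28 mm from its middle, at its near or far end, tips it 0.15 to 0.2 rad (3 to 6 mm down under the fingertip) until that end bottoms; let go, it springs back level.
- cover_2: The second from the left cover; origin on its rocking axis (the case's y), 16 mm under the middle of its flat face. If sound it stands firm. If loose it looks level, but 1 to 3 N pressed about 28 mm from its middle, at its near or far end, tips it 0.15 to 0.2 rad (3 to 6 mm down under the fingertip) until that end bottoms; let go, it springs back level.
- cover_3: The third from the left cover; origin on its rocking axis (the case's y), 16 mm under the middle of its flat face. If sound it stands firm. If loose it looks level, but 1 to 3 N pressed about 28 mm from its middle, at its near or far end, tips it 0.15 to 0.2 rad (3 to 6 mm down under the fingertip) until that end bottoms; let go, it springs back level.
- cover_4: The rightmost cover; origin on its rocking axis (the case's y), 16 mm under the middle of its flat face. If sound it stands firm. If loose it looks level, but 1 to 3 N pressed about 28 mm from its middle, at its near or far end, tips it 0.15 to 0.2 rad (3 to 6 mm down under the fingertip) until that end bottoms; let go, it springs back level.

How it is judged (in metres and radians):
On the way, in this order (a step that is already met when the one before it is completed fails the run):
1. The loose cover has been rocked by a press at one of its ends, its clip still undone (value of joint clip below 0.003 m and ((angle between top_1's own z axis and vertical above 0.09 rad and contact force between cover_1 and the fingers above 0.3 N) or (angle between top_2's own z axis and vertical above 0.09 rad and contact force between cover_2 and the fingers above 0.3 N) or (angle between top_3's own z axis and vertical above 0.09 rad and contact force between cover_3 and the fingers above 0.3 N) or (angle between top_4's own z axis and vertical above 0.09 rad and contact force between cover_4 and the fingers above 0.3 N))), for 0.05 s.
2. The loose cover is pressed home on its clip (value of joint clip above 0.006 m), for 0.1 s.
At the end, for the whole second after the job is handed in: The loose cover's clip is at least 6 mm down, its cover has sunk to its seat (carrier value over 7 mm), all covers are level within 0.04 rad, and the fingers still press on the boss of the seated cover with more than 1 N through the last second (value of joint clip above 0.006 m and angle between each of top_1, top_2, top_3, top_4's own z axis and vertical below 0.04 rad and ((value of joint carrier_1 above 0.007 m and contact force between boss_1 and the fingers above 1 N) or (value of joint carrier_2 above 0.007 m and contact force between boss_2 and the fingers above 1 N) or (value of joint carrier_3 above 0.007 m and contact force between boss_3 and the fingers above 1 N) or (value of joint carrier_4 above 0.007 m and contact force between boss_4 and the fingers above 1 N))); the arm keeps its last pose, push and grip.
It fails at once if a cover is pulled up out of the case (value of joint any of carrier_1, carrier_2, carrier_3, carrier_4 below -0.004 m).
It fails at once if a bystander is moved by more than 25 mm (distance of any of spanner, jar, oil, tape from where it was at the start of the episode above 0.025 m).
It also fails if it takes over 40 s, if anything falls off the work surface, if the arm or the gripper's body presses on something with over 40 N, if the wrist force passes 120 N, or if a joint passes its speed limit or range.

## Working session

There is one attempt and no reset: what is moved stays moved. The work goes in short steps, Python scripts to look and compute and a shell command to move; the robot and the scene stay as the last step left them, time stands still between calls to the robot, and variables do not carry over. Pictures are saved under pics/ and viewed, at most 10 in all, crops included, and the job is handed in when it is done.

```bash
mkdir -p pics; cat > h.py <<'E'
import numpy as np, cv2
from station import r, vision
def cam(name):
    s=r.sense(); p,d=vision.capture(name); m=vision.camera_model(name)
    f=192/np.tan(np.radians(m['vertical_fov']/2))
    if 'mount' in m:
        T=np.eye(4);T[:3,:3]=s['ee_rot'];T[:3,3]=s['tcp_pos'];T=T@np.array(m['mount'])
    else: T=np.array(m['extrinsics'])
    v,u=np.mgrid[:384,:512]
    P=np.stack([(u-m['cx'])/f*d,(v-m['cy'])/f*d,d],-1)@T[:3,:3].T+T[:3,3]
    P[d==0]=np.nan
    return p,P,T,f
E
python3 - <<'E'
from h import *
ims=[]
s=r.sense(); print(s['time_s'],s['tcp_pos'],np.round(s['ee_rot'],3).tolist(),s['wrist_force'],r.nose_length)
for n in ['scene','side','wrist']:
    p,P,T,f=cam(n); ims.append(p)
    for t in ['boss_1','cover_1','case']:
        for x in vision.cut_out(n,t)[:6]:
            q=P[x['region']]
            print(n,t,round(x['conf'],2),np.round(x['uv']),np.round(np.nanmedian(q,0),4), x['region'].sum())
cv2.imwrite('pics/a.png',cv2.resize(np.hstack(ims[:2])[:,:,::-1],(800,300)))
cv2.imwrite('pics/b.png',ims[0][:,:,::-1])
E
```

```text
0.0 [ 0.13930638 -0.60908098  0.40366272] [[-0.975, -0.223, -0.001], [-0.223, 0.975, 0.002], [0.0, 0.002, -1.0]] [ 0.04112452 -0.087018   -0.24262438] 0.1822
scene boss_1 0.45 [228. 231.] [0.4932 0.0101 0.0626] 988
scene cover_1 0.86 [233. 256.] [ 0.4884 -0.0464  0.0632] 1151
scene cover_1 0.81 [213. 183.] [0.5048 0.125  0.0609] 802
scene cover_1 0.6 [220. 204.] [0.4998 0.0677 0.0641] 823
scene cover_1 0.6 [228. 233.] [0.4929 0.0112 0.0625] 1066
scene case 0.74 [220. 206.] [0.4992 0.0678 0.0641] 866
scene case 0.63 [218. 237.] [0.479  0.0138 0.0542] 7977
side cover_1 0.92 [228. 174.] [0.5052 0.1228 0.063 ] 648
side cover_1 0.66 [229. 191.] [0.5005 0.0658 0.066 ] 773
side cover_1 0.63 [227. 239.] [ 0.4902 -0.0481  0.0651] 1038
side cover_1 0.61 [229. 212.] [0.4961 0.0092 0.0644] 900
side case 0.86 [225. 226.] [ 0.4819 -0.0007  0.0559] 6931
side case 0.33 [232. 240.] [ 0.4904 -0.0437  0.0682] 34
```

View pics/a.png

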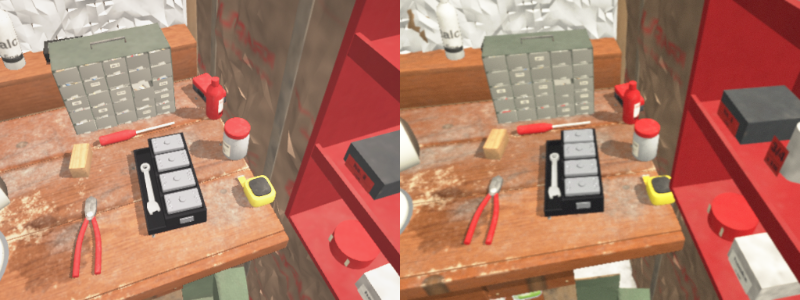

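View pics/b.png

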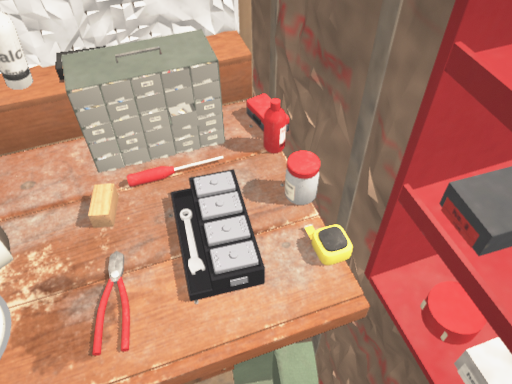

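```bash
python3 - <<'E'
from h import *
C={}
for n in ['scene','side']:
    p,P,T,f=cam(n)
    for x in vision.cut_out(n,'cover_1')[:4]:
        q=P[x['region']];q=q[~np.isnan(q[:,0])];q=q[q[:,2]>.054]
        (c,sz,a)=cv2.minAreaRect((q[:,:2]*1000).astype(np.float32))
        print(n,np.round(c,1),np.round(sz),round(a,1),np.round(np.percentile(q[:,2],[10,50,90,99]),4))
    for t in ['spanner','jar','oil','tape']:
        for x in vision.cut_out(n,t)[:1]: print(t,x['conf'],np.round(np.nanmedian(P[x['region']],0),3))
    ok=P[...,2]>.1; ok&=(abs(P[...,1])<.4)
    print('tall min x by y:',[(y,np.round([np.nanmin(P[m][:,0]),np.nanmax(P[m][:,0]),np.nanmax(P[m][:,2])],2).tolist()) for y in np.arange(-.4,.4,.05) for m in [ok&(P[...,1]>y)&(P[...,1]<y+.05)] if m.sum()>5])
E
```

```text
scene [495.1  17.4] [54. 76.] 84.9 [0.0599 0.0625 0.0644 0.0665]
scene [500.9  74.8] [55. 75.] 86.5 [0.0616 0.0642 0.066  0.0682]
scene [505.3 129.4] [47. 76.] 84.9 [0.0586 0.0612 0.0628 0.0651]
scene [489.6 -40.3] [55. 76.] 83.8 [0.0605 0.0633 0.065  0.0674]
spanner 0.72 [0.432 0.038 0.012]
jar 0.74 [0.667 0.075 0.069]
oil 0.56 [0.67  0.227 0.072]
tape 0.56 [ 0.666 -0.06   0.032]
tall min x by y: [(np.float64(-0.4), [0.6, 0.69, 0.41]), (np.float64(-0.35000000000000003), [0.6, 0.69, 0.55]), (np.float64(-0.30000000000000004), [0.6, 0.69, 0.55]), (np.float64(-0.25000000000000006), [0.6, 0.73, 0.58]), (np.float64(-0.15000000000000008), [0.72, 0.73, 0.3]), (np.float64(-0.10000000000000009), [0.72, 0.75, 0.48]), (np.float64(-0.0500000000000001), [0.72, 0.75, 0.47]), (np.float64(-1.1102230246251565e-16), [0.14, 0.75, 0.44]), (np.float64(0.04999999999999988), [0.16, 0.75, 0.42]), (np.float64(0.09999999999999987), [0.72, 0.75, 0.4]), (np.float64(0.1499999999999998), [0.72, 0.75, 0.37]), (np.float64(0.19999999999999984), [0.66, 0.75, 0.35]), (np.float64(0.2499999999999999), [0.29, 0.74, 0.33]
[... 451 characters left out ...]
0.07 ]
tape 0.9 [ 0.663 -0.066  0.034]
tall min x by y: [(np.float64(-0.4), [0.6, 0.67, 0.55]), (np.float64(-0.35000000000000003), [0.6, 0.69, 0.55]), (np.float64(-0.30000000000000004), [0.6, 0.74, 0.54]), (np.float64(-0.25000000000000006), [0.6, 0.74, 0.52]), (np.float64(-1.1102230246251565e-16), [0.13, 0.74, 0.36]), (np.float64(0.04999999999999988), [0.14, 0.75, 0.41]), (np.float64(0.09999999999999987), [0.72, 0.75, 0.4]), (np.float64(0.1499999999999998), [0.72, 0.75, 0.38]), (np.float64(0.19999999999999984), [0.66, 0.75, 0.36]), (np.float64(0.2499999999999999), [0.29, 0.74, 0.34]), (np.float64(0.2999999999999998), [0.29, 0.74, 0.33]), (np.float64(0.34999999999999976), [0.29, 0.73, 0.31])]
```

The scene picture shows the case around (218,237), with four grey covers up to the right and the spanner on the near side. The cabinet is beyond the left end, the jar and oil are on the far side, and the tape is at (330,243). The case yaw is about -5.3°.

I'll close the fingers and move over the case at safe height, turned to its axes.

```bash
python3 -m creep '[[-1,-28,30,0,0,0,7],[-1,-56,60,0,0,0,14],[-1,-84,90,0,0,0,18],[-1,-112,120,0,0,0,18],[-1,-140,150,0,0,0,18],[-1,-168,180,0,0,0,18],[-1,-196,210,0,0,0,18],[-1,-220,242,0,0,0,18]]'
```

```text
time_s: 1.87
tcp_pos: [0.3007, -0.3227, 0.4051]
ee_rot: [[-0.996, 0.089, 0.001], [0.089, 0.996, -0.001], [-0.001, -0.001, -1.0]]
wrist_force: [1.7, -0.4, -0.1]
gripper_width: 0.475
gripper_force: 0.0
```

```bash
python3 -m creep '[[-1,-17,37,0,0,0,0],[-1,-34,74,0,0,0,0],[-1,-51,111,0,0,0,0],[-1,-68,148,0,0,0,0],[-1,-85,185,0,0,0,0],[-1,-102,222,0,0,0,0],[-1,-119,259,0,0,0,0],[-1,-135,296,0,0,0,0]]'
python3 - <<'E'
from h import *
print(r.sense()['tcp_pos'],r.sense()['wrist_force'])
p,P,T,f=cam('wrist')
cv2.imwrite('pics/w1.png',p[:,:,::-1])
for t in ['boss_1','cover_1']:
  for x in vision.cut_out('wrist',t)[:6]:
    q=P[x['region']];q=q[~np.isnan(q[:,0])]
    (c,sz,a)=cv2.minAreaRect((q[:,:2]*1000).astype(np.float32))
    print(t,round(x['conf'],2),np.round(x['uv']),np.round(c,1),np.round(sz),round(a,1),np.round(np.percentile(q[:,2],[10,50,90,99]),4))
p,P,T,f=cam('scene')
m=(P[...,2]>.08)&(P[...,2]<.26)&(P[...,0]>.3)&(P[...,0]<.65)&(P[...,1]>.16)
print('cabinet min y',np.percentile(P[m][:,1],[1,5,20]))
E
```

```text
time_s: 2.53
tcp_pos: [0.4612, -0.0394, 0.4053]
ee_rot: [[-0.996, 0.088, 0.001], [0.088, 0.996, 0.0], [-0.001, 0.0, -1.0]]
wrist_force: [1.4, 0.5, -0.4]
gripper_width: 0.011
gripper_force: 0.0
[ 0.46123128 -0.03944502  0.4052821 ] [ 1.38302097  0.51745553 -0.3531855 ]
boss_1 0.65 [405. 201.] [505.8 129.7] [12. 12.] 30.7 [0.0637 0.0647 0.0659 0.0665]
boss_1 0.65 [304. 203.] [494.9  14.7] [11. 11.] 87.8 [0.0657 0.0667 0.0675 0.0679]
boss_1 0.52 [356. 201.] [500.6  72.1] [13. 12.] 41.6 [0.0667 0.0679 0.0689 0.0697]
boss_1 0.5 [255. 203.] [489.9 -43. ] [12. 12.] 85.0 [0.0662 0.0671 0.0681 0.0687]
cover_1 0.86 [351. 198.] [502.5  74.5] [50. 79.] 84.6 [0.0633 0.0649 0.0661 0.0685]
cover_1 0.78 [400. 201.] [505.9 130. ] [46. 76.] 84.7 [0.0601 0.0619 0.063  0.0653]
cover_1 0.65 [305. 199.] [495.4  16.3] [49. 75.] 84.7 [0.0621 0.0635 0.0646 0.067 ]
cover_1 0.6 [259. 198.] [490.5 -42.8] [50. 80.] 84.7 [0.0627 0.0641 0.0654 0.223 ]
cabinet min y [0.29101183 0.29357711 0.2959234 ]
```

View pics/w1.png

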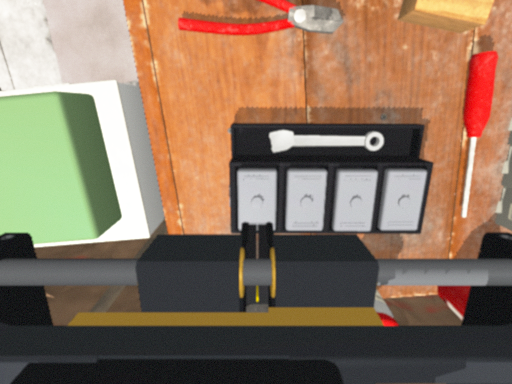

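The wrist view shows the four covers at about (255,200), (305,200), (355,200) and (403,200), with bosses matching the prediction. The fingers are above the near end of the rightmost one.

Next I'll go down close to it.

```bash
python3 -m creep '[[-1,0,0,38,0,0,0],[-1,0,0,76,0,0,0],[-1,0,0,114,0,0,0],[-1,0,0,140,0,0,0],[-1,0,0,150,0,0,0],[-1,0,0,153,0,0,0],[-1,0,0,153,0,0,0]]'; python3 -m creep '[[-1,0,0,2,0,0,0],[-1,0,0,3,0,0,0],[-1,0,0,4,0,0,0],[-1,0,0,4,0,0,0]]'
```

```text
time_s: 3.32
tcp_pos: [0.4603, -0.0426, 0.2514]
ee_rot: [[-0.996, 0.091, -0.002], [0.091, 0.996, -0.001], [0.002, -0.001, -1.0]]
wrist_force: [0.2, 0.8, 0.2]
gripper_width: 0.007
gripper_force: 0.0
time_s: 3.65
tcp_pos: [0.4608, -0.0416, 0.2484]
ee_rot: [[-0.996, 0.089, 0.002], [0.089, 0.996, 0.0], [-0.001, 0.001, -1.0]]
wrist_force: [0.1, -0.4, -0.3]
gripper_width: 0.006
gripper_force: 0.0
```

Tip at about 66 mm, no contact yet.

```bash
for i in 1 2 3; do python3 -m creep '[[-1,0,0,1,0,0,0],[-1,0,0,1,0,0,0]]' | grep -E 'tcp|wrist'; done
```

```text
tcp_pos: [0.4608, -0.0415, 0.247]
wrist_force: [-0.2, 0.2, -0.4]
tcp_pos: [0.4606, -0.0415, 0.2457]
wrist_force: [-0.6, 1.2, 1.2]
tcp_pos: [0.4602, -0.0415, 0.2445]
wrist_force: [-2.4, 0.3, 2.3]
```

```bash
for i in 1 2; do python3 -m creep '[[-1,0,0,1,0,0,0],[-1,0,0,1,0,0,0],[-1,0,0,1,0,0,0]]' | grep -E 'tcp|wrist'; done
```

```text
tcp_pos: [0.4601, -0.0416, 0.2435]
wrist_force: [-4.5, 2.0, 4.1]
tcp_pos: [0.4604, -0.0416, 0.243]
wrist_force: [-5.0, 1.4, 7.1]
```

```bash
cat > tilt.py <<'E'
from h import *
R0=np.array([[.9957,.0926],[-.0926,.9957]])  # cols: case x,y
B=[(505.8,129.7),(500.6,72.1),(494.9,14.7),(489.9,-43.0)]
def tilt():
  print(r.sense()['tcp_pos'].round(4) if hasattr(r.sense()['tcp_pos'],'round') else r.sense()['tcp_pos'],np.round(r.sense()['wrist_force'],1))
  for n in ['scene','side','wrist']:
    p,P,T,f=cam(n); o=[]
    for b in B:
        q=(P[...,:2]*1000-b)@np.array([[.9957,.0926],[-.0926,.9957]])
        z=P[...,2]*1000
        m=(abs(q[...,0])<35)&(abs(q[...,1])<20)&(z>52)&(z<74)&(np.hypot(q[...,0],q[...,1])>10)
        if m.sum()<60: o.append(None); continue
        A=np.c_[q[m],np.ones(m.sum())]; zz=z[m]; w=np.ones(len(zz),bool)
        for _ in range(4):
            k=np.linalg.lstsq(A[w],zz[w],rcond=None)[0]; w=abs(A@k-zz)<1.5
        o.append((int(w.sum()),round(k[0],3),round(k[1],3),round(k[2],1)))
    print(n,o)
  return p
if __name__=='__main__': tilt()
E
python3 tilt.py
```

```text
[ 0.4604 -0.0416  0.243 ] [-5.   1.4  7.1]
scene [None, None, (101, np.float64(0.008), np.float64(0.013), np.float64(62.8)), (155, np.float64(0.108), np.float64(-0.005), np.float64(63.9))]
side [(107, np.float64(0.025), np.float64(0.006), np.float64(62.6)), (151, np.float64(-0.002), np.float64(-0.001), np.float64(66.5)), (174, np.float64(0.01), np.float64(0.002), np.float64(64.5)), (197, np.float64(0.179), np.float64(-0.0), np.float64(64.2))]
wrist [None, (3476, np.float64(-0.001), np.float64(-0.0), np.float64(65.0)), (777, np.float64(-0.002), np.float64(0.013), np.float64(63.3)), (349, np.float64(0.163), np.float64(0.0), np.float64(63.3))]
```

Cover 4 has tipped by about 0.17 rad under the fingertip and the others are level, so it is the loose one. I'll lift off and go to its boss, whose top is at about 67 mm.

```bash
python3 -m creep '[[-1,0,0,-6,0,0,0],[-1,0,0,-14,0,0,0],[-1,-15,0.5,-14,0,0,0],[-1,-29,1,-14,0,0,0],[-1,-29,1,-14,0,0,0],[-1,-29,1,-10,0,0,0],[-1,-29,1,-8,0,0,0],[-1,-29,1,-8,0,0,0]]'; python3 tilt.py
```

```text
time_s: 5.47
tcp_pos: [0.4889, -0.0432, 0.2501]
ee_rot: [[-0.996, 0.09, -0.002], [0.09, 0.996, -0.0], [0.002, -0.0, -1.0]]
wrist_force: [-0.2, -0.2, 0.3]
gripper_width: 0.008
gripper_force: 0.0
[ 0.4889 -0.0432  0.2501] [-0.2 -0.2  0.3]
scene [None, None, None, None]
side [None, None, None, None]
wrist [(357, np.float64(0.011), np.float64(-0.022), np.float64(61.5)), (4055, np.float64(-0.002), np.float64(0.002), np.float64(64.9)), (3290, np.float64(-0.003), np.float64(0.001), np.float64(63.4)), (2891, np.float64(-0.005), np.float64(-0.001), np.float64(63.0))]
```

```bash
python3 -m creep '[[-1,-1,0,1,0,0,0],[-1,-1,0,2,0,0,0],[-1,-1,0,3,0,0,0],[-1,-1,0,4,0,0,0],[-1,-1,0,5,0,0,0],[-1,-1,0,5,0,0,0]]'| grep -E 'tcp|wrist'; for i in 1 2; do python3 -m creep '[[-1,0,0,1,0,0,0],[-1,0,0,2,0,0,0],[-1,0,0,2,0,0,0]]'| grep -E 'tcp|wrist';done
```

```text
tcp_pos: [0.4909, -0.0432, 0.2464]
wrist_force: [-1.3, 1.2, 4.6]
tcp_pos: [0.4908, -0.0431, 0.2446]
wrist_force: [-2.1, 1.2, 6.0]
tcp_pos: [0.4908, -0.0431, 0.2443]
wrist_force: [-6.0, 1.7, 20.5]
```

```bash
python3 -m creep '[[-1,0,0,1,0,0,0],[-1,0,0,1,0,0,0],[-1,0,0,1,0,0,0]]'| grep -E 'tcp|wrist'; python3 tilt.py
```

```text
tcp_pos: [0.4908, -0.0431, 0.2442]
wrist_force: [-8.0, 2.5, 25.3]
[ 0.4908 -0.0431  0.2442] [-8.   2.5 25.3]
scene [None, None, None, (54, np.float64(0.095), np.float64(0.008), np.float64(60.6))]
side [None, None, None, None]
wrist [None, (4410, np.float64(-0.001), np.float64(-0.0), np.float64(64.9)), (3534, np.float64(-0.003), np.float64(0.001), np.float64(63.4)), (3049, np.float64(-0.004), np.float64(0.001), np.float64(57.9))]
```

The cover has sunk by about 5–6 mm onto a hard stop. It is level, and the fingertip holds it with about 25 N.

```bash
python3 -c "
from station import r
print(r.sense()['wrist_force'],r.sense()['tcp_pos']); print(r.finish_job())"
```

```text
[-8.32815243  1.70645759 25.4822305 ] [ 0.49077016 -0.04309095  0.24420313]
the job is handed in; nothing more can be done
None
```

The loose cover was the rightmost one: it rocked about 0.17 rad when pressed at its near end, and I then pressed it down level by its boss to a hard stop, about 5–6 mm lower by camera depth. I handed the job in with the fingertip still pressing at about 25 N; no verdict came back, I had no direct reading of the clip, and I pressed the near end of that cover only (the others stayed level in the images).

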